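# Put the liquid-cell kit away in its fitted tray

## Task

Put the liquid-cell kit away in the grey foam-lined tray: the liquid cell, the white spacer box, the blue-lidded drying pot and the blue-capped vial, each right way up and fully down in the pocket cut to its own outline. The cell has fragile windows, so set it down rather than drop it, and leave the black-capped and the white-capped vial standing where they are.

Things in the scene. Friction and masses are not known exactly. Their poses are not given: they have to be found in the camera images.
- liquid_cell_mid (a point): demountable liquid cell: two stacked light grey rectangular plates with brass-coloured thumb screws on top; 60 (its x) x 38 (its y) x 30 mm high over the screws, the plates reach up to 18 mm; about 0.16 kg. Point: its centre, 15 mm above its underside. z points up. To be gripped across its y (38 mm) by the plates, below the screws
- spacer_box_mid (a point): small white card box, 33 (its x) x 49 (its y) x 34 mm high, 0.03 kg. Point: its centre, 17 mm above its underside. z points up
- drying_pot_mid (a point): drying pot: round white canister with a blue lid, body diameter 54 mm, lid 57 mm above 55 mm height, 69 mm high, about 0.16 kg. Point: its centre, 34.5 mm above its underside. z points up
- blue_vial_mid (a point): glass sample vial with a BLUE screw cap, diameter 25 mm, 50 mm high, 0.02 kg; solid for gripping up to 42 mm. Point: its centre, 25 mm above its underside. z points up
- black_vial_mid (a point): the same kind of vial with a BLACK cap, 25 x 50 mm, point at its centre; not part of the kit, must stay standing where it is
- white_vial_mid (a point): the same kind of vial with a WHITE cap, 25 x 50 mm, point at its centre; not part of the kit, must stay standing where it is
- pocket_cell (a point): pocket for the liquid cell in the tray: rectangular, 70 (its x) x 48 (its y) mm, 8 mm deep, yellow floor in a black square foam insert. Point: centre of the pocket's floor; z points up. The four inserts are 106 mm square and lie two by two with 107 mm between centres, flush with the rim of one grey tray 224 mm square and 30 mm high; which insert lies in which corner varies. Insert tops are 30 mm above the worktop; every pocket mouth is bevelled by 3 mm
- pocket_box (a point): pocket for the spacer box: rectangular, 43 (its x) x 59 (its y) mm, 12 mm deep, yellow floor. Point: centre of the pocket's floor; z up
- pocket_pot (a point): pocket for the drying pot: round, diameter 67 mm, 15 mm deep, yellow floor. Point: centre of the pocket's floor; z up
- pocket_vial (a point): pocket for the blue-capped vial: round, diameter 36 mm, 15 mm deep, yellow floor. Point: centre of the pocket's floor; z up

How it is judged:
At the end, for the whole second after the job is handed in: Cell, spacer box, drying pot and blue-capped vial each stand upright (0.1 to 0.15 rad) on the floor of their own pocket (height within 3 to 4 mm, centre within 12 mm); the black-capped and white-capped vials stand upright within 30 mm of where they were (horizontal distance between liquid_cell_mid and pocket_cell below 0.012 m and z of liquid_cell_mid in the frame of pocket_cell between 0.012 and 0.018 m and angle between liquid_cell_mid's own z axis and vertical below 0.1 rad and horizontal distance between spacer_box_mid and pocket_box below 0.012 m and z of spacer_box_mid in the frame of pocket_box between 0.013 and 0.021 m and angle between each of spacer_box_mid, drying_pot_mid's own z axis and vertical below 0.12 rad and horizontal distance between drying_pot_mid and pocket_pot below 0.012 m and z of drying_pot_mid in the frame of pocket_pot between 0.0305 and 0.0385 m and horizontal distance between blue_vial_mid and pocket_vial below 0.012 m and z of blue_vial_mid in the frame of pocket_vial between 0.021 and 0.029 m and angle between blue_vial_mid's own z axis and vertical below 0.15 rad and distance of each of black_vial_mid, white_vial_mid from where it was at the start of the episode below 0.03 m and angle between each of black_vial_mid, white_vial_mid's own z axis and vertical below 0.2 rad); the robot touches nothing.
It fails at once if the liquid cell was dropped (falling free more than 30 mm above its seat) (height (world z) of liquid_cell_mid above 0.068 m and contact force between liquid_cell and anything else below 0.01 N).
It fails at once if the black-capped vial was moved more than 30 mm (distance of black_vial_mid from where it was at the start of the episode above 0.03 m).
It fails at once if the white-capped vial was moved more than 30 mm (distance of white_vial_mid from where it was at the start of the episode above 0.03 m).
It also fails if it takes over 109 s, if anything falls off the work surface, if the arm or the gripper's body presses on something with over 40 N, if the wrist force passes 120 N, or if a joint passes its speed limit or range.

## Robot

A 7-joint arm with a two-finger parallel gripper is mounted at the origin on a cart in front of the work surface, level with it; the furniture and walls round the work are solid. World frame = base frame: x ahead of the robot, y to its left, z up, the work surface at z = 0. Lengths are in m, angles in rad, forces in N, time in s.
With the tool pointing down it reaches from about 0.35 to 0.9 m from the base axis. Payload 19.9 kg.
Tool frame: the origin (TCP) lies between the finger pads; the fingertips stand 19 mm ahead of it and the grasp point (between the pads) is the TCP; z points along the fingers, y is the line along which they close (so a half turn about z gives the same grasp; the last joint's range is limited). The gripper opens to 94 mm and grips with 3 to 60 N. Pads are 16 mm wide; open, the fingers measure 119 mm over their backs; the gripper's body (75 mm by 177 mm) begins 78 mm behind the grasp point.
Start: joints at [-1.248, 0.417, -0.01, 1.614, 0.005, 1.111, -0.053], TCP at [0.222, 0.584, 0.224] pointing down, gripper open.
Joint ranges: [-2.81, 2.81], [-0.39, 2.02], [-1.27, 1.25], [0.06, 2.57], [-1.19, 4.33], [0.19, 2], [-2.82, 2.82]. Speed limits (rad/s): [1.89, 1.89, 2.39, 2.39, 3.01, 3.01, 3.01].

## Interface

Orientations are given as a 3x3 rotation matrix whose columns are the frame's x, y, z axes.
In Python, from rig import robot gives the robot as it stands. Calls block until the motion is done:
- robot.move_ptp(position, orientation): joint-space move of the TCP to a pose.
- robot.move_linear(position, velocity=0.15, frame=None, threshold=None): straight line of the TCP; frame=None keeps the orientation; velocity is the mean speed in m/s. With threshold (N) it stops when the force on the tool has changed by that much, and returns True; else False.
- robot.goto_joints(angles): joint-space move.
- robot.gripper_to(opening): finger opening in m; the grip force is fixed at half the most; returns when the fingers have stopped.
- robot.pause(seconds).
- robot.ik(position, orientation): joint angles nearest the present ones, or None.
- robot.get_state(): the state.
- robot.grab_frame(name): name is "scene" or "top"; returns the picture (400x640x3 uint8, red, green, blue); there is no depth.
- robot.camera_info(name): a dict with "fx", "fy", "cx", "cy" (pixels), "rvec" (rotation vector, rad) and "tvec" (3), from world to camera coordinates, as OpenCV has them. Camera axes: x right, y down, z forward; pixel columns grow to the right and rows downward; lengths in m; the calibration is good to about 2 mm. A picture is of the moment at which its call begins. camera_info takes no time and is no camera call.
A pose or a line that the arm cannot do raises robot.PlanningError and nothing moves.
- robot.sign_off(): hands the job in; it is judged then, once.
The state is a dict: "time": time; "qpos": joint angles; "joint_vel": joint speeds; "effort": joint torques, N m; "ee_pos": TCP position; "tool_rot": TCP orientation; "force": force on the tool from outside, world axes, zero at the start; "moment": the same for the moment, N m; "opening": finger opening in m; "grasp_force": force on a finger pad.
Only numpy, scipy, OpenCV 4.12 (cv2) and the standard library are available. Lean on these libraries where they do the work, as an engineer would, in place of code of your own. Each camera call takes 0.05 s, during which the arm holds its last target. There are 200 camera calls.

## Working session

There is one attempt and no reset: what is moved stays moved. The work goes in short steps, each a Python script; the robot and the scene stay as the last script left them, time stands still between calls to the robot, and variables do not carry over. Pictures are saved under pics/ and viewed, at most 14 in all, crops included, and the job is handed in when it is done.

```bash
ls; mkdir -p pics; python3 - <<'E'
from rig import robot
import cv2
for n in("top","scene"):
    cv2.imwrite(f"pics/{n}0.png",robot.grab_frame(n)[:,:,::-1]); print(robot.camera_info(n))
s=robot.get_state();print(s["tool_rot"],s["time"],s["force"])
E
```

```text
pics
{'fx': 518.4682308819338, 'fy': 518.4682308819338, 'cx': 322.50962505873855, 'cy': 194.5531773931418, 'rvec': array([ 2.12340669, -2.17412475,  0.18128726]), 'tvec': array([0.00695082, 0.54491342, 1.32572716])}
{'fx': 416.60083359852814, 'fy': 416.60083359852814, 'cx': 327.11012493499885, 'cy': 194.79320903549723, 'rvec': array([ 2.15199681, -1.04184868,  0.4409748 ]), 'tvec': array([-0.31922061,  0.36852392,  0.77340959])}
[[-9.34559214e-01  3.55807506e-01 -3.05812259e-04]
 [ 3.55807623e-01  9.34558589e-01 -1.08565739e-03]
 [-1.00485575e-04 -1.12342145e-03 -9.99999364e-01]] 0.1 [ 0.41257102  0.22089199 -0.20103244]
```

View pics/top0.png

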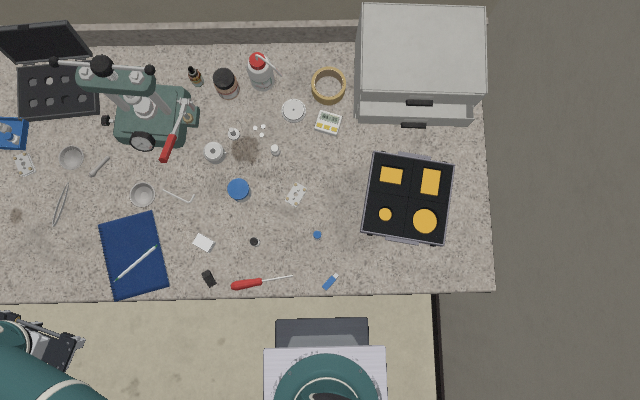

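View pics/scene0.png

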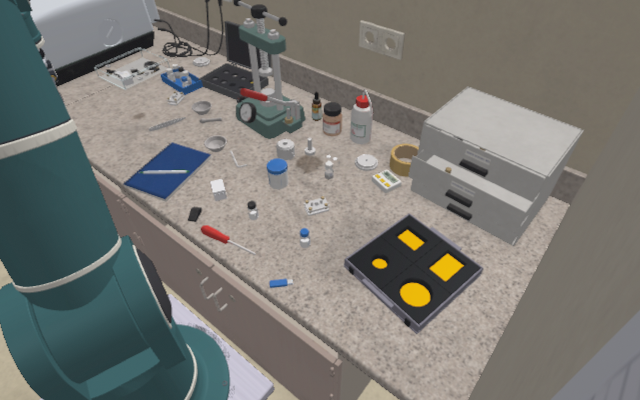

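The top view shows the pot at (238,189), blue vial (317,235), black vial (254,241), white vial (275,150), box (203,242), cell (296,194), and the pockets: cell (391,175), box (430,181), vial (385,214), pot (425,221). I'll zoom in to get the angles.

```bash
python3 - <<'E'
import cv2
i=cv2.imread("pics/top0.png")
c=i[130:260,185:345]; cv2.imwrite("pics/crop1.png",cv2.resize(c,None,fx=4.6,fy=4.6,interpolation=cv2.INTER_CUBIC))
E
cat > h.py <<'E'
import numpy as np, cv2
from rig import robot
def world(name,uv,z):
    c=robot.camera_info(name); R=cv2.Rodrigues(c["rvec"])[0]; o=-R.T@c["tvec"]
    d=R.T@np.array([(uv[0]-c["cx"])/c["fx"],(uv[1]-c["cy"])/c["fy"],1])
    return (o+d*(z-o[2])/d[2])[:2]
E
python3 - <<'E'
from h import *
i=cv2.imread("pics/top0.png"); h=cv2.cvtColor(i,cv2.COLOR_BGR2HSV)
def comps(m,z,off):
    cs,_=cv2.findContours(m,cv2.RETR_EXTERNAL,cv2.CHAIN_APPROX_NONE)
    for c in cs:
        if cv2.contourArea(c)<15: continue
        M=cv2.moments(c); u=np.array([M["m10"]/M["m00"],M["m01"]/M["m00"]])
        P=np.array([world("top",p[0]+off,z) for p in c])
        r=cv2.minAreaRect((P*1000).astype(np.float32))
        print((u+off).round(1),world("top",u+off,z).round(4),"rect mm",np.round(r[0],1),np.round(r[1],1),round(r[2],1))
print("pockets z=.02");m=cv2.inRange(h,(15,120,120),(35,255,255));m[:,:355]=0;m[:145]=0;comps(m,.02,0)
print("blue z=.069");m=cv2.inRange(h,(95,120,60),(125,255,255));m[:,:180]=0;m[:150]=0;m[265:]=0;comps(m,.069,0)
print("white z=.034");m=cv2.inRange(h,(0,0,200),(180,40,255));m[:,:185]=0;m[:,320:]=0;m[:140]=0;m[265:]=0;comps(m,.034,0)
c=robot.camera_info("top");R=cv2.Rodrigues(c["rvec"])[0];print("cam",-R.T@c["tvec"])
for n,uv,z in(("black",(254,241),.05),("white",(275,150),.05),("cell",(296,194),.018),("tray tl",(374,153),.03),("tr",(453,165),.03),("bl",(362,233),.03),("br",(443,244),.03),("cabinet",(414,125),.05)):print(n,world("top",uv,z))
E
```

```text
pockets z=.02
[424.3 220.5] [ 0.4721 -0.2761] rect mm [ 472.3 -276.5] [62.  61.6] 88.7
[384.8 213.8] [ 0.4926 -0.1712] rect mm [ 493.4 -170.5] [33.8 30.6] 43.0
[430.2 181.3] [ 0.5778 -0.2976] rect mm [ 577.9 -297.7] [47.  68.9] 78.9
[390.8 174.7] [ 0.5982 -0.1919] rect mm [ 598.2 -191.9] [57.9 40.8] 79.1
blue z=.069
[316.9 234.1] [0.4389 0.0114] rect mm [439.1  11.1] [15.3 15.3] 88.7
[237.8 188.6] [0.5613 0.213 ] rect mm [560.3 212.4] [52.6 51.5] 0.2
white z=.034
[202.5 242.1] [0.4278 0.3099] rect mm [428.1 309.6] [45.4 31.5] 59.4
[274.  147.4] [0.6773 0.1211] rect mm [676.9 121.1] [16.2 13.8] 88.8
cam [0.33686526 0.01758934 1.39310583]
black [0.42637819 0.1740209 ]
white [0.66607344 0.11732118]
cell [0.551687   0.06473825]
tray tl [ 0.65698656 -0.14778468]
tr [ 0.61932929 -0.35951881]
bl [ 0.44198886 -0.1075567 ]
br [ 0.40803634 -0.31973189]
cabinet [ 0.72691894 -0.2558976 ]
```

View pics/crop1.png

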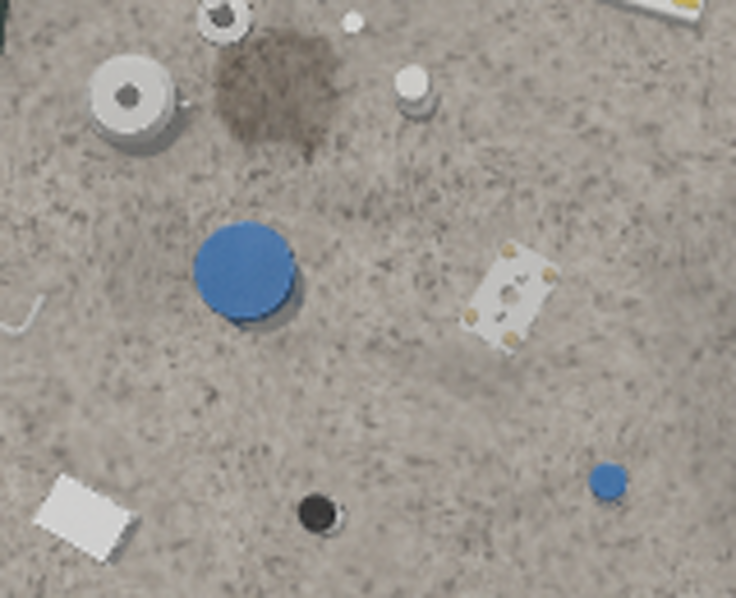

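The measured sizes show that the larger rectangle (47x69) is the cell pocket and the smaller one (41x58) is the box pocket. They also fit the 107 mm insert spacing. Next I'll write the pick/place helper and start with the pot.

```bash
cat >> h.py <<'E'
def rot(deg):
    a=np.deg2rad(deg); y=np.array([np.cos(a),np.sin(a),0]); z=np.array([0,0,-1.]); return np.column_stack([np.cross(y,z),y,z])
def best(p,deg):  # half-turn symmetric grasp: smaller wrist angle
    c=[(abs(q[6]),d) for d in(deg,deg+180) if (q:=robot.ik(p,rot(d))) is not None]
    return rot(min(c)[1])
def pick(xy,deg,h,opening,zt=.19):
    top=[*xy,zt]; robot.gripper_to(opening)
    robot.move_ptp(top,best(top,deg))
    robot.move_linear([*xy,h+.03],.25)
    hit=robot.move_linear([*xy,h],.06,threshold=12)
    robot.gripper_to(0); s=robot.get_state()
    print("hit",hit,"opening",round(s["opening"],4),"F",round(s["grasp_force"],1),"z",s["ee_pos"][2].round(4))
    robot.move_linear([*xy,zt],.2); s=robot.get_state(); print("lifted",round(s["opening"],4),s["force"].round(1),"t",s["time"])
def place(xy,deg,h,floor,opening,zt=.19):
    top=[*xy,zt]; robot.move_ptp(top,best(top,deg))
    robot.move_linear([*xy,floor+h+.02],.2)
    hit=robot.move_linear([*xy,floor+h-.002],.03,threshold=6)
    print("place hit",hit,"z-err",round(robot.get_state()["ee_pos"][2]-floor-h,4))
    robot.gripper_to(opening); robot.move_linear([*xy,zt],.2); print("t",robot.get_state()["time"])
E
python3 - <<'E'
from h import *
print("vial",world("top",(316.9,234.1),.05))
f=lambda x,y:np.array(world("top",(185+(x+.5)/4.6-.5,130+(y+.5)/4.6-.5),.018))
C=[f(512,243),f(558,270),f(508,353),f(460,322)]
print("cell",np.mean(C,0),[np.linalg.norm(C[i]-C[i-1]).round(3) for i in range(4)]); d=(C[0]+C[1]-C[2]-C[3]);print(np.degrees(np.arctan2(d[1],d[0])))
pick((.5608,.2127),79,.037,.085)
place((.472,-.276),79,.037,.015,.075)
E
```

```text
vial [0.44035371 0.01131652]
cell [0.55132536 0.06640443] [np.float64(0.055), np.float64(0.031), np.float64(0.057), np.float64(0.033)]
-32.92439783847802
hit False opening 0.0564 F 30.0 z 0.0372
lifted 0.0563 [-0.1 -0.  -1.8] t 5.075
place hit True z-err -0.0006
t 9.625
```

```bash
python3 - <<'E'
from h import *
pick((.4403,.0113),79,.036,.055)
place((.4926,-.1712),79,.036,.015,.045)
pick((.428,.3097),59.4,.034,.075)
place((.598,-.1917),79.1,.034,.018,.07)
cv2.imwrite("pics/top1.png",cv2.resize(robot.grab_frame("top")[130:260,185:460,::-1],None,fx=2.9,fy=2.9,interpolation=cv2.INTER_CUBIC))
E
```

```text
hit False opening 0.0245 F 30.0 z 0.0361
lifted 0.0245 [ 0.5 -0.3 -1.1] t 14.9083
place hit True z-err -0.0008
t 19.8417
hit False opening 0.0476 F 30.0 z 0.0341
lifted 0.0479 [-0.7  0.1 -1.8] t 25.0333
place hit True z-err -0.0006
t 29.7417
```

View pics/top1.png

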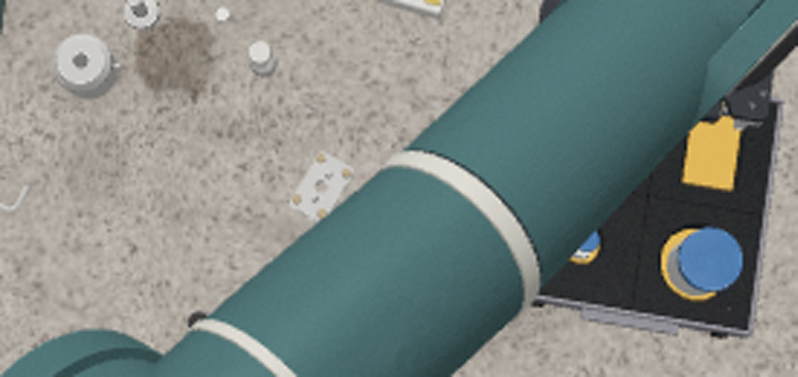

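All four z-errors are about -0.6 mm, and the picture shows the pot and vial in their pockets. The cell is next, still at crop (320,185), and the cell pocket is clear.

```bash
python3 - <<'E'
from h import *
pick((.5513,.0660),57.1,.0285,.065)
place((.578,-.2975),79,.0285,.022,.06)
s=robot.get_state();robot.goto_joints([-1.248,0.417,-0.01,1.614,0.005,1.111,-0.053])
cv2.imwrite("pics/top2.png",cv2.resize(robot.grab_frame("top")[140:255,355:465,::-1],None,fx=5,fy=5,interpolation=cv2.INTER_CUBIC))
f=robot.grab_frame("scene")
cv2.imwrite("pics/scene2.png",cv2.resize(f[120:340,180:500,::-1],None,fx=2.5,fy=2.5,interpolation=cv2.INTER_CUBIC))
E
```

```text
hit False opening 0.0375 F 30.0 z 0.0287
lifted 0.0375 [ 0.7 -0.9 -3. ] t 34.7333
place hit True z-err -0.0006
t 39.1917
```

View pics/top2.png

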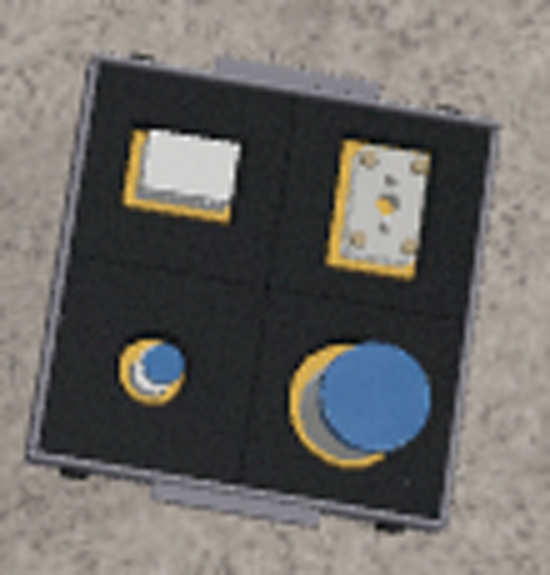

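View pics/scene2.png

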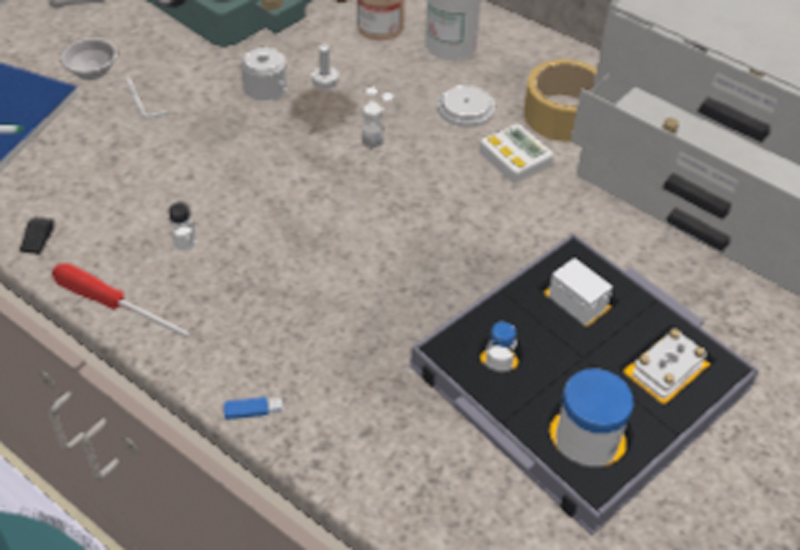

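Both pictures show all four items upright and seated in their own pockets: top crop box (190,165), cell (385,205), vial (160,360), pot (375,395). The black and white vials are still standing at scene crop (180,225) and (373,120). I'm handing in now.

```bash
python3 -c "
from rig import robot
print(robot.sign_off())"
```

```text
the job is handed in; nothing more can be done
None
```

I put the cell, spacer box, drying pot and blue-capped vial upright in their own pockets, left the black-capped and white-capped vials untouched and standing, and handed the job in after about 40 s of the 109 s; no verdict was returned, so the result rests on my final pictures.

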